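# Reseat the mould in the drying clamp and set its screw

### The arm

A 6-joint arm with a two-finger parallel gripper is mounted at the origin on the work surface; the furniture and walls round the work are solid. World frame = base frame: x ahead of the robot, y to its left, z up, the work surface at z = 0. Lengths are in m, angles in rad, forces in N, time in s.
With the tool pointing down it reaches from about 0.375 to 0.975 m from the base axis. Payload 3.8 kg.
Tool frame: the origin (TCP) lies at the very end of the fingers, on their centre line; the grasp point (between the pads) lies 19 mm behind it (ctrl.grasp_offset is the z of the grasp point in the tool frame, in m); z points along the fingers, y is the line along which they close (so a half turn about z gives the same grasp; the last joint's range is limited). The gripper opens to 88 mm and grips with 3 to 60 N. Pads are 18 mm wide; open, the fingers measure 123 mm over their backs; the gripper's body (75 mm by 187 mm) begins 45 mm behind the grasp point.
Start: joints at [-1.196, 0.264, 1.604, -0, 1.274, -0.037], TCP at [0.27, -0.619, 0.212] pointing down, gripper open.
Joint ranges: [-2.63, 2.63], [-0.94, 2.18], [0.31, 2.57], [-1.31, 4.45], [0, 2.66], [-2.55, 2.55]. Speed limits (rad/s): [2.57, 2.57, 3.14, 3.14, 3.14, 3.14].

### API

Orientations are given as a 3x3 rotation matrix whose columns are the frame's x, y, z axes.
In Python, from station import ctrl, capture, calibration gives the robot as it stands.
- The arm moves only by the tool servo_tool, never from a script. Its argument "increments" is a list of rows, each a list of 7 numbers: the finger opening in mm, from 0 to 88.1, then the shift along the tool's x, y, z in mm, then the turn, a rotation vector about the tool's x, y, z in degrees. In form: [[fingers, dx, dy, dz, ax, ay, az], ...]. A call has 1 to 8 rows; each row shifts and turns the commanded pose from where the row before left it, along the tool's axes as they then stand; what a row does not reach is not made up. A row lasts 1/8 s, in which the tool goes at most 62.5 mm and 10.7 degrees, less where a joint would pass 70% of its speed; a pose out of reach is approached as far as the arm can. A call with a gripper value outside its range is refused whole. The fingers move at their own pace and stop on an object; "squeeze" is the grip in N (left out, the last holds). Time passes only in rows, so rows that do not move let the fingers close. It gives the time, the measured TCP pose, the force, the opening and the grip force at its end, in the units of the state.
- ctrl.state(): the state, without advancing time (a new reading comes with each control period).
- capture(name): name is "side" or "top"; returns the picture (384x512x3 uint8, red, green, blue); there is no depth.
- calibration(name): a dict with "vertical_fov" (degrees; the focal length in pixels is half the picture's height over the tangent of half this angle, whatever the lens; pixels are square), "cx", "cy" (the principal point, pixels), "k1" (the pictures are not rectified: a ray, as slopes to the right and down, at radius r is drawn at 1 + k1 r^2 times it, then the intrinsics apply), "eye" and "rotation" of the camera in the world. Camera axes: x right, y down, z forward; pixel columns grow to the right and rows downward; lengths in m; the calibration is good to about 2 mm. A picture is of the moment at which its call begins. calibration takes no time and is no camera call.
- ctrl.job_done(): hands the job in; it is judged then, once.
The state is a dict: "clock": time; "joint_pos": joint angles; "joint_vel": joint speeds; "effort": joint torques, N m; "tool_pos": TCP position; "ee_rot": TCP orientation; "force": force on the tool from outside, world axes, zero at the start; "moment": the same for the moment, N m; "width": finger opening in m; "grip_force": force on a finger pad.
Only numpy, scipy, OpenCV 4.12 (cv2) and the standard library are available. Lean on these libraries where they do the work, as an engineer would, in place of code of your own. Each camera call takes 0.05 s, during which the arm holds its last target. There are 200 camera calls.

### The job

The plaster mould in the drying clamp crept forward when the clamp was carried over: pull the clamp's hinged front right down, push the mould back against the back stop, and push the front up again until it is fully shut. Then turn the thumbscrew down, clockwise from above, until it seats hard on the mould, and back it off a quarter turn so that the damp plaster has room to swell. Finish there still gripping the wing of the screw, keeping it still while I nip up the lock nut, and leave the other things on the bench where they are.

Things in the scene. Friction and masses are not known exactly. Their poses are not given: they have to be found in the camera images.
- box: The drying clamp: a plywood box, open on top, on a 210x158x14 mm base board fixed to the bench. Origin on the bench under the screw axis; x points from the front to the back stop, z up. Floor 14 mm, walls up to 80 mm, 74 mm between the side walls; a steel bridge (bar 24 mm in x, uprights at y = +-53 mm, 126 mm high) carries the screw. The shut front's inner face is at x = -102 mm
- stop (a point): Point on the inner face of the back wall (the back stop), 50 mm behind the screw axis, 49 mm above the bench; axes as the clamp's
- front (a joint): Angle of the drop front (plywood, 98 mm wide, 12 mm thick, top edge 62 mm above the hinge): 0 = shut (upright, a hard stop), 1.40 = right down, resting on its two rubber feet (a hard stop). Stiff hinge, about 0.2 N m, so it stays where it is left
- front_hinge (a point): Middle of the front's hinge line, which runs along the clamp's y at the lower outer edge of the front: 114 mm before the screw axis, 16 mm above the bench
- tongue (a point): Grip point in the wooden tongue on the front's upper edge. Tongue 22 mm wide (along the clamp's y), 14 mm thick, its round end reaches 107 mm from the hinge; this point is 90 mm from the hinge, 6 mm in from the outer face, 28 mm beyond the panel's edge. Pinch it across its 22 mm; it can pivot between the fingers as the front swings
- mould: Two-part plaster mould, one loose block 120x66x70 mm with bevelled corners, 0.4 to 0.65 kg, standing lengthwise on the clamp's floor. Origin at the centre of its underside, x along its length (the clamp's x), z up. Home = its end face on the back stop, so its origin is then 60 mm before the stop (10 mm before the screw axis). It starts 18 to 28 mm off the stop, 4 to 14 mm behind the shut front
- pad: Steel pressure pad, 36 mm across, on the foot of the screw; presses on the mould's top, 84 mm above the bench. It does not turn. Its frame equals the clamp's, raised as the screw is backed off
- thumbscrew: Vertical screw in the bridge with a lock nut and a flat steel wing on top: wing 60 mm long (the screw's own x), 10 mm thick (y), 30 mm high, 157 to 187 mm above the bench when seated; nothing beside it but the lock nut (21 mm across, top 149 mm above the bench when seated)
- wing (a point): Grip point on the screw axis in the wing, 176 mm above the bench when seated; x along the wing's length, y across its flat faces. Turns with the screw: when the screw is seated the wing's x lies along the clamp's x, and after a quarter turn off along its y
- screw_turn (a joint): Turn of the screw from its seat: 0 = seated (a hard stop), growing as it is backed off, counter-clockwise from above; starts at 2.0 to 2.85 rad. It rises 8 mm a full turn (1.27 mm per rad). Turns with about 0.05 N m and stays where it is left; when it is seated the torque rises sharply
- natch_tin: Bystander: flat round white tin, 70 mm across, 28 mm high, right of the clamp
- loop_tool0: Bystander: wooden loop tool 182 mm long, lying right of the clamp's front
- wood_kidney: Bystander: flat beech kidney rib 58x114x7 mm, left of the clamp's front
- wedge0: Bystander: wooden wedge 34x95x22 mm, left of the clamp
- scraper: Bystander: broad scraper 195 mm long, lying at the near right
- plug0: Bystander: small plaster plug 43 mm across, 38 mm high, at the left
Not all that is in view belongs to the job. Leave any orange or turquoise look-alike of the mould alone.

How it is judged:
By the outcome, as a careful person would: the job done as asked, in the order asked, and still so for the second after the job is handed in, while the arm keeps its last pose, push and grip.
It also fails if it takes over 70 s, if anything falls off the work surface, if the arm or the gripper's body presses on something with over 40 N, if the wrist force passes 120 N, or if a joint passes its speed limit or range.

## Working session

There is one attempt and no reset: what is moved stays moved. The work goes in short steps, Python scripts to look and compute and a tool call to move; the robot and the scene stay as the last step left them, time stands still between calls to the robot, and variables do not carry over. Pictures are saved under pics/ and viewed, at most 10 in all, crops included, and the job is handed in when it is done.

Besides the shell and the picture viewer there is one more tool, called after ">>>" by a JSON object that holds its "api" and its "payload". servo_tool: Moves the arm, as the interface text tells. Its arguments: {"type":"object","properties":{"increments":{"type":"array","items":{"type":"array","items":{"type":"number"}}},"squeeze":{"type":"number"}},"required":["increments"]}

```bash
mkdir -p pics; ls
cat > h.py <<'E'
import numpy as np, cv2
from station import ctrl, capture, calibration
def snap(n,f):
    cv2.imwrite(f'pics/{f}.png', cv2.cvtColor(capture(n),cv2.COLOR_RGB2BGR))
def cam(n):
    c=calibration(n); f=192/np.tan(np.radians(c['vertical_fov'])/2)
    return c,f,np.array(c['eye']),np.array(c['rotation'])
def ray(n,u,v):
    c,f,e,R=cam(n); d=np.array([(u-c['cx'])/f,(v-c['cy'])/f]); s=d.copy()
    for _ in range(20): s=d/(1+c['k1']*(s@s))
    return e,R@np.array([s[0],s[1],1])
def atz(n,u,v,z):
    e,d=ray(n,u,v); return e+d*(z-e[2])/d[2]
def proj(n,p):
    c,f,e,R=cam(n); q=R.T@(np.array(p)-e); s=q[:2]/q[2]; s=s*(1+c['k1']*(s@s))
    return np.array([c['cx']+f*s[0],c['cy']+f*s[1]])
E
python3 - <<'E'
from h import *
for n in('top','side'):
    snap(n,n+'0'); im=cv2.imread(f'pics/{n}0.png'); print(n,calibration(n))
    cv2.imwrite(f'pics/{n}0b.png',cv2.resize(im,(800,600),interpolation=cv2.INTER_CUBIC))
print(ctrl.state(), ctrl.grasp_offset)
E
```

```text
pics
top {'vertical_fov': 42.95207410040876, 'cx': 262.4092263804098, 'cy': 189.6020312730768, 'k1': -0.11256893049047971, 'eye': array([0.42902293, 0.02358099, 1.65368517]), 'rotation': array([[-0.0150802 , -0.99683009,  0.0781176 ],
       [-0.99986901,  0.01549312,  0.00468245],
       [-0.0058779 , -0.07803676, -0.99693315]])}
side {'vertical_fov': 49.42499549721434, 'cx': 252.8723805461045, 'cy': 197.03441598265343, 'k1': -0.04021721922492213, 'eye': array([ 0.51930355, -0.87716706,  0.87525109]), 'rotation': array([[ 0.99944044, -0.01366418,  0.03053025],
       [-0.0323003 , -0.6313728 ,  0.77480648],
       [ 0.00868887, -0.77535906, -0.63146087]])}
{'clock': 0.1, 'joint_pos': array([-1.19589290e+00,  2.64665560e-01,  1.60522032e+00,  1.08011867e-05,
        1.27368598e+00, -3.68943433e-02]), 'joint_vel': array([-0.000395  , -0.00304698, -0.00410857, -0.00025488,  0.00036407,
       -0.00029708]), 'effort': array([-8.74740135e-05, -5.03618002e+01, -3.58071113e+01,  7.29834032e-02,
        2.33505678e-02, -6.29522401e-05]), 'tool_pos': array([ 0.26992897, -0.61793402,  0.21103005]), 'ee_rot': array([[ 9.16404033e-01,  4.00253841e-01, -7.15141025e-04],
       [ 4.00254471e-01, -9.16402178e-01,  1.84551996e-03],
       [ 8.33196577e-05, -1.97748032e-03, -9.99998041e-01]]), 'force': array([-0.88161931, -0.9992149 ,  0.97279416]), 'moment': array([-0.00686789,  0.03380695,  0.01579331]), 'grip_force': 0.0, 'width': 0.08807122241702742} -0.0187
```

View pics/top0b.png

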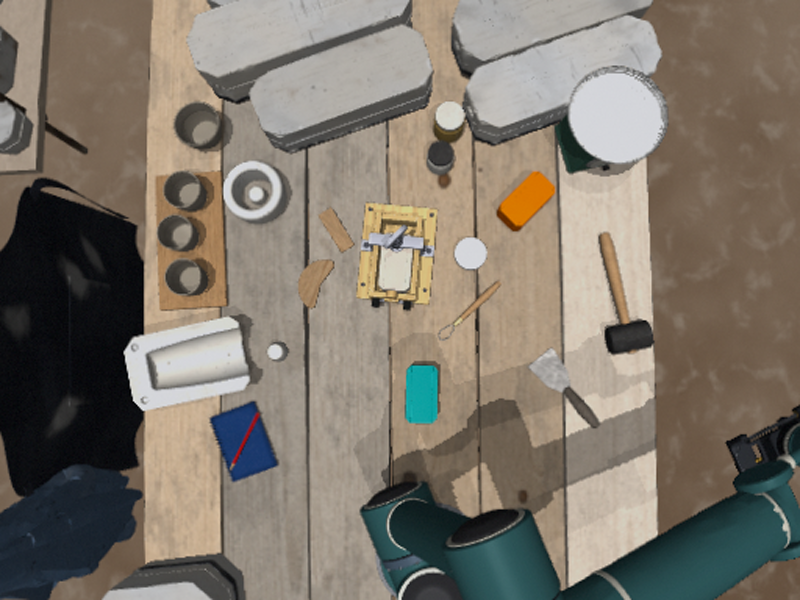

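View pics/side0b.png

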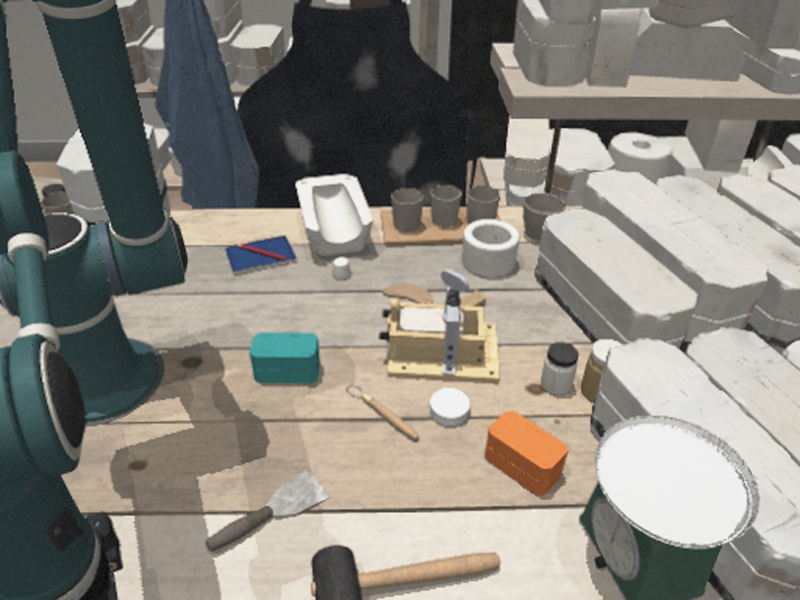

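Run:
```python
from h import *
a=cv2.imread('pics/top0.png')[125:203,222:288]; b=cv2.imread('pics/side0.png')[165:248,238:326]
cv2.imwrite('pics/cropt.png',cv2.resize(a,None,fx=7.5,fy=7.5,interpolation=cv2.INTER_CUBIC))
cv2.imwrite('pics/crops.png',cv2.resize(b,None,fx=7,fy=7,interpolation=cv2.INTER_CUBIC))
```

```text
(no output)
```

View pics/cropt.png

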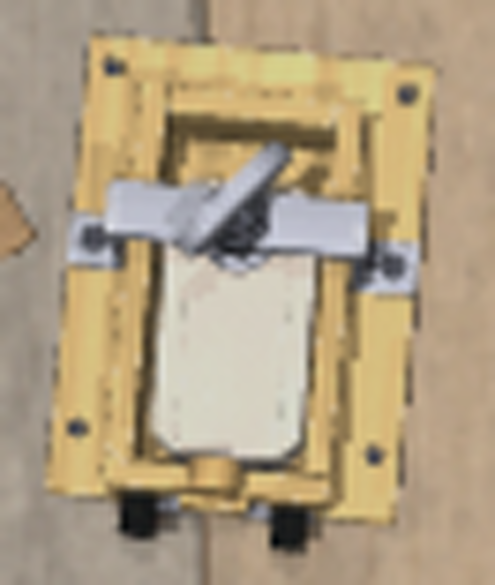

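View pics/crops.png

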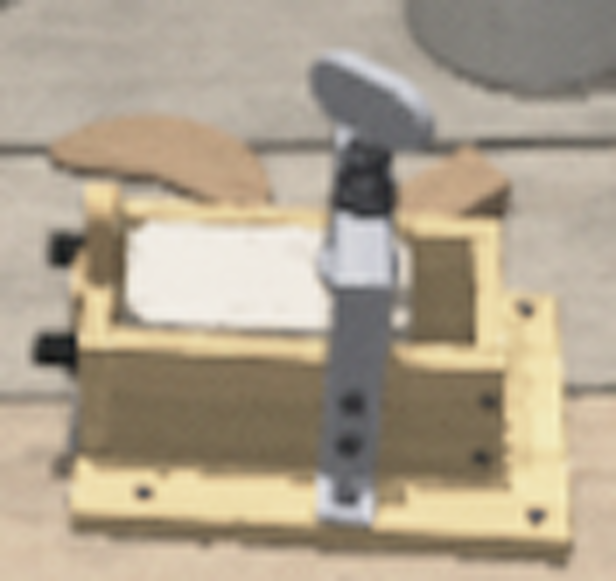

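```bash
cat > fit.py <<'E'
from h import *
from scipy.optimize import least_squares
T=lambda x,y:(222+x/7.5-.43,125+y/7.5-.43); S=lambda x,y:(238+x/7-.43,165+y/7-.43)
# (cam, px, x, y, z); x None a: base back edge, b: base front edge (back-0.21)
O=[('top',T(92,40),'a',.079,.014),('top',T(433,69),'a',-.079,.014),('top',T(47,488),'b',.079,.014),('top',T(394,518),'b',-.079,.014),
('top',T(172,113),.05,.037,.08),('top',T(338,130),.05,-.037,.08),('top',T(107,485),-.114,.049,.078),('top',T(330,500),-.114,-.049,.078),
('top',T(93,238),0,'w',.018),('top',T(392,265),0,'-w',.018),
('side',S(347,497),0,'-w',.018),('side',S(72,515),'b',-.079,.014),('side',S(569,545),'a',-.079,.014),('side',S(553,298),'a',.079,.014),
('side',S(475,240),.05,.037,.08),('side',S(472,341),.05,-.037,.08)]
def P(p,o):
    x,y,th,a,w=p; X={'a':a,'b':a-.21}.get(o[2],o[2]); Y={'w':w,'-w':-w}.get(o[3],o[3])
    c,s=np.cos(th),np.sin(th); return [x+c*X-s*Y,y+s*X+c*Y,o[4]]
res=lambda p:np.concatenate([proj(o[0],P(p,o))-o[1] for o in O])
E
python3 - <<'E'
from fit import *
r=least_squares(res,[.6,.03,-.07,.09,.066],loss='soft_l1'); print(r.x,np.degrees(r.x[2])); print(res(r.x).reshape(-1,2).round(1).tolist())
x,y,th=r.x[:3]; c,s=np.cos(th),np.sin(th); W=lambda X,Y,Z:[x+c*X-s*Y,y+s*X+c*Y,Z]
inv=lambda p:(c*(p[0]-x)+s*(p[1]-y),-s*(p[0]-x)+c*(p[1]-y),p[2])
for n in('top','side'):
  k=T if n=='top' else S
  im=cv2.imread(f'pics/{"cropt" if n=="top" else "crops"}.png'); f,o=(7.5,(222,125)) if n=='top' else (7,(238,165))
  for q in [(0,0,.126),(0,0,.19),(-.108,0,.106),(-.114,0,.016),(-.102,.037,.078),(-.102,-.037,.078),(.05,0,.049),(.05,.037,.08),(-.114,-.049,.078)]:
    u=(proj(n,W(*q))-o+.43)*f; cv2.circle(im,tuple(int(v) for v in u),4,(0,0,255),1)
  cv2.imwrite(f'pics/ov_{n}.png',im)
a=cv2.imread('pics/ov_top.png');b=cv2.imread('pics/ov_side.png')
h=600; z=np.zeros((600,1200,3),np.uint8); z[:585,:495]=a; z[:581,500:500+616]=b
cv2.imwrite('pics/ov.png',cv2.resize(z[:,:1116],(800,430)))
# mould end front edge & wing direction
print('mould front', inv(atz('top',*T(170,455),.084)),inv(atz('top',*T(290,462),.084)))
print('wing ends', inv(atz('top',*T(280,150),.19)),inv(atz('top',*T(193,243),.19)))
E
```

```text
[ 0.66295307  0.05757334 -0.10655944  0.09386172  0.06683313] -6.105406361775411
[[-0.1, -0.4], [0.5, -0.2], [-0.2, 1.0], [0.2, 1.2], [-0.6, 0.1], [-0.2, -0.2], [-0.4, 0.1], [-0.0, 0.8], [0.5, 0.5], [0.0, 0.4], [0.3, 0.7], [-0.4, -0.3], [0.9, -0.4], [0.7, -0.4], [0.2, -0.5], [1.2, 1.3]]
mould front (np.float64(-0.09872399519494018), np.float64(0.021477143000053798), np.float64(0.08400000000000007)) (np.float64(-0.0970431304797104), np.float64(-0.03026755040428986), np.float64(0.08400000000000007))
wing ends (np.float64(0.019801738401985174), np.float64(-0.01653787990681587), np.float64(0.18999999999999995)) (np.float64(-0.021178452886591398), np.float64(0.014937042114954287), np.float64(0.18999999999999995))
```

View pics/ov.png

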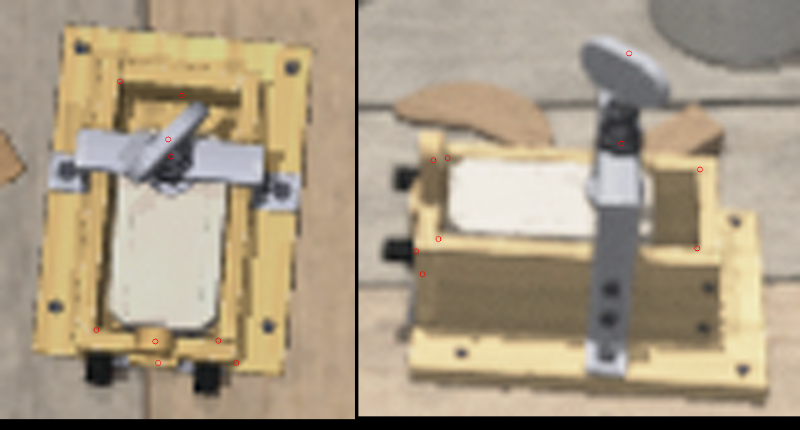

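The candidates are the white block in the clamp (top image px 252,173), the orange block (337,128) and the turquoise block (270,252). The mould is the white one in the clamp. The overlay confirms the fit: clamp near (0.663, 0.058), yaw −6.1°, and the wing about 142° off its seat.

```bash
cat >> h.py <<'E'
from scipy.spatial.transform import Rotation as Ro
CX,CY,TH=.66295,.05757,-.10656
Rc=Ro.from_euler('z',TH).as_matrix()
def toW(p): return Rc@np.array(p)+[CX,CY,0]
def toC(p): return Rc.T@(np.array(p)-[CX,CY,0])
def status():
    s=ctrl.state(); R=s['ee_rot']; x=Rc.T@R
    print('t',s['clock'],'tcpC mm',(toC(s['tool_pos'])*1e3).round(1),'ang',np.degrees(np.arctan2(x[1,0],x[0,0])).round(1),'F',(Rc.T@s['force']).round(1),'M',s['moment'].round(2),'w',round(s['width']*1e3,1),'g',s['grip_force'],'q6',s['joint_pos'][5])
def goto(p,ang=0,tilt=0):
    # p: TCP in clamp frame mm; ang: tool-x angle in clamp deg; tilt about clamp y deg (+ leans z toward -x)
    s=ctrl.state(); Rt=Rc@Ro.from_euler('y',tilt,degrees=True).as_matrix()@Ro.from_euler('z',ang,degrees=True).as_matrix()@np.diag([1,-1,-1])
    print('rot',np.degrees(Ro.from_matrix(s['ee_rot'].T@Rt).as_rotvec()).round(1),'then shift',((Rt.T@(toW(np.array(p)/1e3)-s['tool_pos']))*1e3).round(1))
E
python3 - <<'E'
from h import *
status(); goto([-108,0,160]); goto([-108,0,160],0,0)
for u,v in [(412,362),(438,362)]: print(toC(atz('top',u/1.5625,v/1.5625,.06)))
for u,v in [(250,335),(318,335)]: print(toC(atz('side',u/1.5625,v/1.5625,.06)))
E
```

```text
t 0.1 tcpC mm [-318.9 -713.5  211. ] ang 29.7 F [-0.8 -1.1  1. ] M [-0.01  0.03  0.02] w 88.1 g 0.0 q6 -0.03689434330487216
rot [-0.1  0.  29.7] then shift [ 210.9 -713.5   51. ]
rot [-0.1  0.  29.7] then shift [ 210.9 -713.5   51. ]
[-0.24210165 -0.05462813  0.06      ]
[-0.23716993 -0.10858732  0.06      ]
[-0.37682399 -0.04971153  0.06      ]
[-0.24926587 -0.0388528   0.06      ]
```

>>> {"api": "servo_tool", "payload": {"increments": [[50,10,-55,-5,0,0,9.9],[50,10,-55,-5,0,0,9.9],[50,10,-55,-5,0,0,9.9],[50,20,-55,0,0,0,0],[50,20,-55,0,0,0,0],[50,20,-55,0,0,0,0],[50,20,-55,0,0,0,0],[50,20,-55,0,0,0,0]]}}

```text
clock: 1.1
tool_pos: [0.3893, -0.1882, 0.227]
ee_rot: [[0.994, -0.107, 0.0], [-0.107, -0.994, -0.0], [0.0, -0.0, -1.0]]
force: [1.0, -0.3, 0.4]
width: 0.0501
grip_force: 0.0
```

Run:
```python
from h import *
status(); goto([-108,0,150])
```

```text
t 1.1 tcpC mm [-246.  -273.4  227. ] ang -0.0 F [ 1.  -0.2  0.4] M [ 0.02 -0.01  0.02] w 50.1 g 0.0 q6 1.1698424689144304
rot [-0. -0. -0.] then shift [ 138.  -273.4   77. ]
```

>>> {"api": "servo_tool", "payload": {"increments": [[50,26,-52,8,0,0,0],[50,26,-52,8,0,0,0],[50,26,-52,8,0,0,0],[50,26,-52,8,0,0,0],[50,26,-52,10,0,0,0],[50,0,0,0,0,0,0],[50,0,0,0,0,0,0]]}}

```text
clock: 1.98
tool_pos: [0.5452, 0.0544, 0.1846]
ee_rot: [[0.994, -0.105, -0.002], [-0.105, -0.994, -0.001], [-0.002, 0.001, -1.0]]
force: [0.4, 0.3, 0.0]
width: 0.0501
grip_force: 0.0
```

Run:
```python
from h import *
status(); goto([-108,0,91])
for n in('top','side'): snap(n,n+'1')
a=cv2.imread('pics/top1.png')[110:210,205:305]; b=cv2.imread('pics/side1.png')[120:220,205:325]
cv2.imwrite('pics/v1.png',np.hstack([cv2.resize(a,(350,350),interpolation=2),cv2.resize(b,(420,350),interpolation=2)]))
print((proj('side',toW([-.108,0,.106]))-[205,120])*3.5+[350,0],(proj('side',toW([-.108,0,.16]))-[205,120])*3.5+[350,0])
```

```text
t 1.975 tcpC mm [-116.8  -15.6  184.6] ang 0.1 F [0.3 0.3 0. ] M [ 0.08 -0.   -0.05] w 50.1 g 0.0 q6 1.7311435927019314
rot [0.  0.1 0.1] then shift [  8.8 -15.6  93.6]
[516.34629096 267.86151996] [516.88934253 216.26022268]
```

View pics/v1.png

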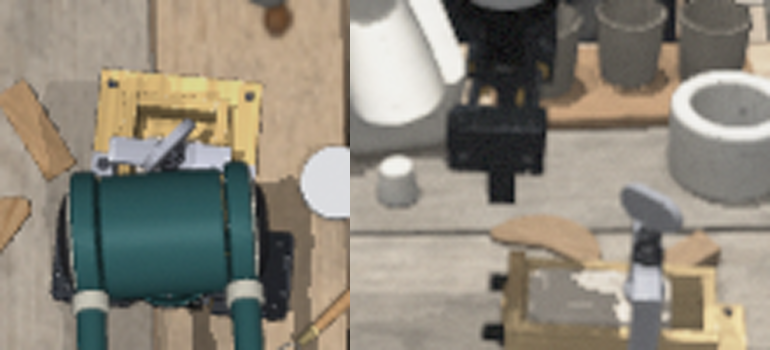

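The side view shows the fingers at (500,195) above and just in front of the tongue at (516,262). The body is narrow along the clamp's x, as I assumed. Now descending.

>>> {"api": "servo_tool", "payload": {"increments": [[50,9,-15.6,0,0,0,0],[50,0,0,30,0,0,0],[50,0,0,30,0,0,0],[50,0,0,20,0,0,0],[50,0,0,13,0,0,0],[50,0,0,0,0,0,0],[50,0,0,0,0,0,0]]}}

```text
clock: 2.95
tool_pos: [0.5575, 0.0693, 0.0932]
ee_rot: [[0.994, -0.107, 0.002], [-0.107, -0.994, 0.0], [0.002, -0.0, -1.0]]
force: [0.5, -0.3, -0.0]
width: 0.0498
grip_force: 0.0
```

>>> {"api": "servo_tool", "payload": {"increments": [[15,0,0,0,0,0,0],[15,0,0,0,0,0,0],[15,0,0,0,0,0,0],[15,0,0,0,0,0,0]], "squeeze": 20}}

```text
clock: 3.45
tool_pos: [0.5571, 0.0715, 0.0927]
ee_rot: [[0.994, -0.108, 0.001], [-0.108, -0.994, 0.004], [0.001, -0.004, -1.0]]
force: [1.6, 7.5, 1.5]
width: 0.0156
grip_force: 5.2
```

Run:
```python
from h import *
status()
im=cv2.imread('pics/side1.png')
snap('side','s2'); a=cv2.imread('pics/s2.png')[140:250,225:335]
cv2.imwrite('pics/v2.png',cv2.resize(a,(550,550),interpolation=2))
# swing table (TCP clamp x,z) from grip radius 94,
for k in range(0,9):
  f=1.4*k/8; print(round(f,3), -114-94*np.sin(f)+6*np.cos(f), 16+94*np.cos(f)+6*np.sin(f))
```

```text
t 3.45 tcpC mm [-106.7    2.5   92.7] ang -0.1 F [0.8 7.6 1.5] M [ 1.14 -0.09 -0.02] w 15.6 g 5.164050757884979 q6 1.756708351440681
0.0 -108.0 110.0
0.175 -124.45780570036841 109.60894348262532
0.35 -140.59615762372817 106.35842185238631
0.525 -155.92207878959934 100.34772854059928
0.7 -169.96740947663605 91.76047172816807
0.875 -182.30310806120661 80.85896568076873
1.05 -192.55235691848722 67.97621785538645
1.225 -200.40207304112727 53.50575654743827
1.4 -205.61247176151377 37.88960981255342
```

View pics/v2.png

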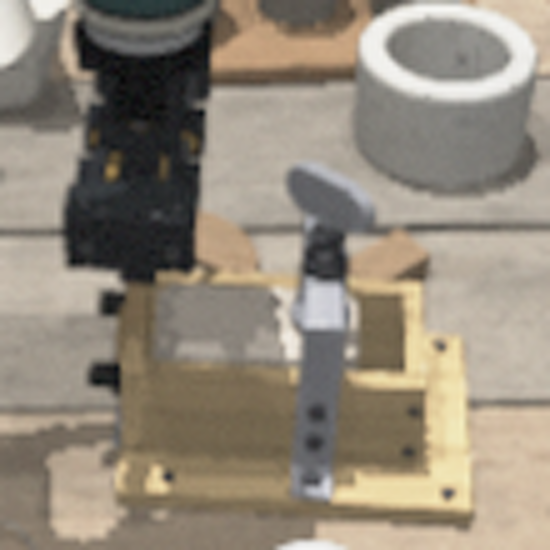

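>>> {"api": "servo_tool", "payload": {"increments": [[10,0,0,0,0,0,0],[10,0,0,0,0,0,0],[10,0,0,0,0,0,0]]}}

```text
clock: 3.88
tool_pos: [0.5577, 0.0715, 0.0945]
ee_rot: [[0.994, -0.107, 0.003], [-0.107, -0.994, 0.004], [0.002, -0.004, -1.0]]
force: [-2.9, 6.4, 9.9]
width: 0.0101
grip_force: 11.0
```

Run:
```python
from h import *
status()
```

```text
t 3.875 tcpC mm [-106.1    2.7   94.5] ang -0.0 F [-3.6  6.1  9.9] M [1.11 0.47 0.01] w 10.1 g 10.967237055301666 q6 1.7567521757984135
```

Run:
```python
from h import *
print('v1 tcp',(proj('side',toW([-.1168,-.0156-.025,.1846]))-[205,120])*3.5+[350,0],(proj('side',toW([-.1168,-.0156-.043,.1846]))-[205,120])*3.5+[350,0])
print('v2 tcp near finger',(proj('side',toW([-.1067,.0025-.008,.0927]))-[225,140])*5,(proj('side',toW([-.1067,.0025-.025,.0927]))-[225,140])*5)
print('tongue tip',(proj('side',toW([-.107,0,.123]))-[225,140])*5,'gp',(proj('side',toW([-.108,-.011,.1]))-[225,140])*5)
snap('side','s3'); a=cv2.imread('pics/s3.png')[175:215,235:275]; b=cv2.imread('pics/side0.png')[175:215,235:275]
cv2.imwrite('pics/v3.png',np.hstack([cv2.resize(a,(400,400),interpolation=2),cv2.resize(b,(400,400),interpolation=2)]))
```

```text
v1 tcp [502.03121794 221.77442163] [500.10651874 235.87575614]
v2 tcp near finger [138.96026978 306.25754471] [136.78352975 324.91348882]
tongue tip [139.59725227 259.99095949] gp [136.14074092 302.51569471]
```

View pics/v3.png

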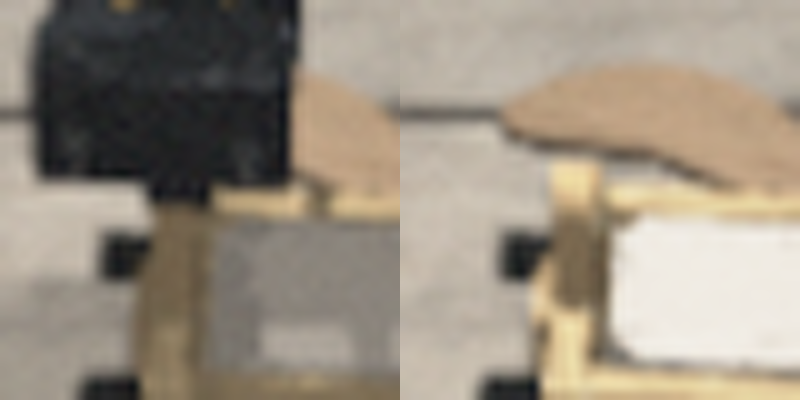

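>>> {"api": "servo_tool", "payload": {"increments": [[45,0,0,0,0,0,0],[45,0,0,0,0,0,0],[45,0,0,0,0,0,0],[45,0,0,4,0,0,0],[45,0,0,0,0,0,0]]}}

```text
clock: 4.55
tool_pos: [0.5559, 0.0691, 0.0874]
ee_rot: [[0.994, -0.107, -0.002], [-0.107, -0.994, -0.0], [-0.002, 0.0, -1.0]]
force: [-0.2, -0.1, -0.6]
width: 0.0447
grip_force: 0.0
```

Run:
```python
from h import *
status()
q=ctrl.state(); print(q['joint_pos'])
# body centre in v1 top: observed u 219.9..288.4
for y in(-.094,.094): print(proj('top',toW([-.1168,-.0156+y,.26])))
im=cv2.imread('pics/top1.png').astype(int)
# dark extents near body rows
for v in (180,184,188,192,196): 
  d=np.where(im[v,200:310].max(1)<45)[0]+200; print(v,d)
```

```text
t 4.55 tcpC mm [-1.077e+02  1.000e-01  8.740e+01] ang -0.0 F [-0.2 -0.1 -0.6] M [ 0.04  0.06 -0.03] w 44.7 g 0.0 q6 1.7566913981526477
[ 7.91735431e-02  1.60698850e-01  1.97243899e+00 -1.41928717e-05
  1.00998364e+00  1.75669140e+00]
[286.55186907 190.29787982]
[221.28398524 184.36204492]
180 [222 223 233 279 280 281 282 283 286 287]
184 [223 233 270 279 280 281 282 283 284 285]
188 [223 224 270 279 280 281 282 283 284 285]
192 [281 282 283 284 285 286]
196 [242 259 262 281 282 283 284 285 286]
```

>>> {"api": "servo_tool", "payload": {"increments": [[45,0,0,3,0,0,0],[45,0,0,3,0,0,0],[45,0,0,0,0,0,0]]}}

```text
clock: 4.92
tool_pos: [0.5562, 0.0692, 0.0818]
ee_rot: [[0.994, -0.106, -0.001], [-0.106, -0.994, -0.0], [-0.001, 0.0, -1.0]]
force: [-0.2, 0.1, -0.5]
width: 0.0448
grip_force: 0.0
```

>>> {"api": "servo_tool", "payload": {"increments": [[45,0,0,2,0,0,0],[45,0,0,2,0,0,0],[45,0,0,0,0,0,0]]}}

```text
clock: 5.3
tool_pos: [0.5564, 0.0692, 0.078]
ee_rot: [[0.994, -0.106, -0.0], [-0.106, -0.994, -0.0], [-0.0, 0.0, -1.0]]
force: [-0.4, 0.2, 0.3]
width: 0.0448
grip_force: 0.0
```

>>> {"api": "servo_tool", "payload": {"increments": [[45,0,0,2,0,0,0],[45,0,0,2,0,0,0],[45,0,0,0,0,0,0]]}}

```text
clock: 5.68
tool_pos: [0.5563, 0.0692, 0.0739]
ee_rot: [[0.994, -0.106, -0.0], [-0.106, -0.994, -0.0], [-0.0, 0.0, -1.0]]
force: [-0.1, -0.8, -0.9]
width: 0.0449
grip_force: 0.0
```

>>> {"api": "servo_tool", "payload": {"increments": [[45,0,0,3,0,0,0],[45,0,0,2,0,0,0],[45,0,0,0,0,0,0]]}}

```text
clock: 6.05
tool_pos: [0.5563, 0.0692, 0.0689]
ee_rot: [[0.994, -0.106, -0.001], [-0.106, -0.994, -0.0], [-0.001, 0.0, -1.0]]
force: [0.1, -1.1, 0.5]
width: 0.0449
grip_force: 0.0
```

>>> {"api": "servo_tool", "payload": {"increments": [[15,0,0,0,0,0,0],[15,0,0,0,0,0,0],[15,0,0,0,0,0,0],[15,0,0,0,0,0,0]], "squeeze": 20}}

```text
clock: 6.55
tool_pos: [0.5569, 0.0718, 0.0693]
ee_rot: [[0.994, -0.107, 0.001], [-0.107, -0.994, 0.004], [0.001, -0.004, -1.0]]
force: [1.5, 8.8, -1.3]
width: 0.0218
grip_force: 20.0
```

Run:
```python
from h import *
status()
```

```text
t 6.55 tcpC mm [-106.9    2.9   69.3] ang -0.1 F [ 0.5  8.9 -1.3] M [ 1.35 -0.12 -0.07] w 21.8 g 19.998467490840994 q6 1.7567953396049119
```

Run:
```python
import numpy as np
f=np.linspace(0,1.4,17); x=-90*np.sin(f)+6*np.cos(f); z=90*np.cos(f)+6*np.sin(f)
print(np.c_[np.diff(x),-np.diff(z)].round(1).tolist())
```

```text
[[-7.9, -0.2], [-7.9, 0.5], [-7.8, 1.2], [-7.7, 1.9], [-7.5, 2.5], [-7.2, 3.2], [-6.9, 3.8], [-6.6, 4.4], [-6.1, 4.9], [-5.7, 5.5], [-5.2, 5.9], [-4.7, 6.4], [-4.1, 6.8], [-3.5, 7.1], [-2.8, 7.4], [-2.2, 7.6]]
```

>>> {"api": "servo_tool", "payload": {"increments": [[15,-7.9,-2.8,-0.2,0,0,0],[15,-7.9,0,0.5,0,0,0],[15,-7.8,0,1.2,0,0,0],[15,-7.7,0,1.9,0,0,0],[15,-7.5,0,2.5,0,0,0],[15,-7.2,0,3.2,0,0,0],[15,-6.9,0,3.8,0,0,0],[15,-6.6,0,4.4,0,0,0]]}}

```text
clock: 7.55
tool_pos: [0.4969, 0.0784, 0.0524]
ee_rot: [[0.994, -0.106, -0.001], [-0.106, -0.994, 0.0], [-0.001, 0.0, -1.0]]
force: [1.1, -2.3, 5.6]
width: 0.0217
grip_force: 20.0
```

Run:
```python
from h import *
status()
```

```text
t 7.55 tcpC mm [-167.3    3.1   52.4] ang -0.0 F [ 1.3 -2.2  5.6] M [-0.26 -0.29 -0.02] w 21.7 g 20.000472301617265 q6 1.7842268525397795
```

Swinging well, with low forces. Continuing.

>>> {"api": "servo_tool", "payload": {"increments": [[15,-6.1,0,4.9,0,0,0],[15,-5.7,0,5.5,0,0,0],[15,-5.2,0,5.9,0,0,0],[15,-4.7,0,6.4,0,0,0],[15,-4.1,0,6.8,0,0,0],[15,-3.5,0,7.1,0,0,0],[15,-2.8,0,7.4,0,0,0],[15,0,0,0,0,0,0]]}}

```text
clock: 8.55
tool_pos: [0.4638, 0.0819, 0.0064]
ee_rot: [[0.994, -0.107, -0.003], [-0.107, -0.994, 0.0], [-0.003, 0.0, -1.0]]
force: [-3.2, 2.9, -0.8]
width: 0.0219
grip_force: 20.0
```

>>> {"api": "servo_tool", "payload": {"increments": [[15,-1.5,0,4,0,0,0],[15,-0.7,0,4,0,0,0],[15,0,0,4,0,0,0],[15,0,0,0,0,0,0]]}}

```text
clock: 9.05
tool_pos: [0.4629, 0.0821, -0.0028]
ee_rot: [[0.994, -0.106, -0.002], [-0.106, -0.994, -0.0], [-0.002, 0.0, -1.0]]
force: [-9.1, 1.5, 18.5]
width: 0.0216
grip_force: 20.0
```

Run:
```python
from h import *
status()
```

```text
t 9.05 tcpC mm [-201.5    3.1   -2.8] ang -0.0 F [-9.3  0.6 18.5] M [ 0.11  1.44 -0.02] w 21.6 g 19.998838745523244 q6 1.7995591089580567
```

>>> {"api": "servo_tool", "payload": {"increments": [[45,0,0,-3,0,0,0],[45,0,0,0,0,0,0],[45,0,0,0,0,0,0],[45,0,0,-20,0,0,0],[45,0,0,-25,0,0,0],[20,25,0,0,0,0,0],[20,25,0,0,0,0,0],[20,20,0,0,0,0,0]]}}

```text
clock: 10.05
tool_pos: [0.5342, 0.0744, 0.0437]
ee_rot: [[0.994, -0.106, 0.0], [-0.106, -0.994, -0.0], [0.0, 0.0, -1.0]]
force: [-0.7, -0.2, 1.2]
width: 0.0202
grip_force: 0.0
```

Run:
```python
from h import *
status()
for n in('top','side'): snap(n,n+'4')
a=cv2.imread('pics/top4.png')[125:225,215:305]; b=cv2.imread('pics/side4.png')[140:240,205:325]
cv2.imwrite('pics/v4.png',np.hstack([cv2.resize(a,(342,380),interpolation=2),cv2.resize(b,(456,380),interpolation=2)]))
goto([-125,3,23])
```

```text
t 10.05 tcpC mm [-129.8    3.    43.7] ang -0.0 F [-0.6 -0.3  1.2] M [ 0.06  0.05 -0.05] w 20.2 g 0.0 q6 1.769762321079319
rot [-0.  -0.1 -0. ] then shift [ 3.7  0.1 21. ]
```

View pics/v4.png

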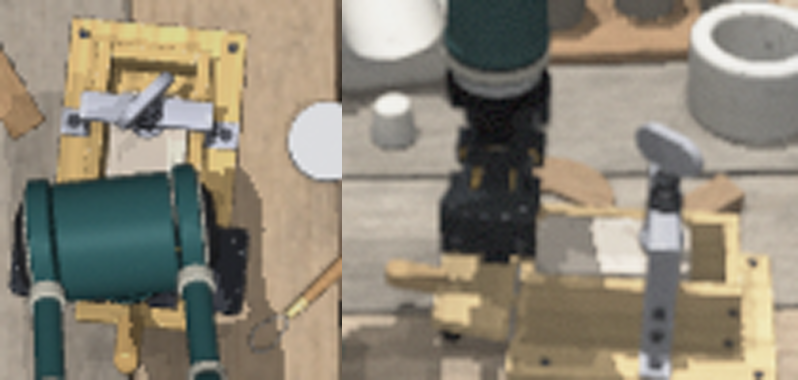

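The front is right down, with its tongue at (390,270) in the side view, and the mould is unmoved. Now descending and pushing.

>>> {"api": "servo_tool", "payload": {"increments": [[20,0,0,12,0,0,0],[20,0,0,11,0,0,0],[20,6,0,0,0,0,0],[20,6,0,0,0,0,0],[20,6,0,0,0,0,0],[20,4,0,0,0,0,0],[20,4,0,0,0,0,0],[20,0,0,0,0,0,0]]}}

```text
clock: 11.15
tool_pos: [0.5584, 0.072, 0.0209]
ee_rot: [[0.994, -0.106, -0.002], [-0.106, -0.994, 0.0], [-0.002, -0.0, -1.0]]
force: [-3.6, 1.5, 1.8]
width: 0.02
grip_force: 1.9
```

>>> {"api": "servo_tool", "payload": {"increments": [[20,3,0,0,0,0,0],[20,3,0,0,0,0,0],[20,3,0,0,0,0,0],[20,3,0,0,0,0,0],[20,0,0,0,0,0,0]]}}

```text
clock: 11.78
tool_pos: [0.5703, 0.0704, 0.0207]
ee_rot: [[0.994, -0.106, -0.001], [-0.106, -0.994, -0.0], [-0.001, 0.0, -1.0]]
force: [-3.5, 0.4, 1.9]
width: 0.0203
grip_force: 1.9
```

Run:
```python
from h import *
status()
```

```text
t 11.775 tcpC mm [-93.4   2.9  20.7] ang -0.0 F [-3.5  0.   1.9] M [0.1  0.51 0.01] w 20.3 g 1.930131227709353 q6 1.7569826933554324
```

>>> {"api": "servo_tool", "payload": {"increments": [[20,3,0,0,0,0,0],[20,3,0,0,0,0,0],[20,3,0,0,0,0,0],[20,2,0,0,0,0,0],[20,0,0,0,0,0,0]]}}

```text
clock: 12.4
tool_pos: [0.5824, 0.0693, 0.0207]
ee_rot: [[0.994, -0.106, 0.001], [-0.106, -0.994, -0.0], [0.001, -0.0, -1.0]]
force: [-1.6, 0.4, -1.1]
width: 0.0196
grip_force: 0.7
```

>>> {"api": "servo_tool", "payload": {"increments": [[20,2,0,0,0,0,0],[20,2,0,0,0,0,0],[20,0,0,0,0,0,0]]}}

```text
clock: 12.78
tool_pos: [0.5828, 0.0691, 0.0207]
ee_rot: [[0.994, -0.107, -0.007], [-0.107, -0.994, 0.0], [-0.007, 0.0, -1.0]]
force: [-11.2, 1.3, 6.9]
width: 0.02
grip_force: 5.9
```

Run:
```python
from h import *
status()
```

```text
t 12.775 tcpC mm [-80.9   3.   20.7] ang -0.0 F [-11.3   0.2   6.9] M [ 0.12  1.57 -0.11] w 20.0 g 5.911952331662178 q6 1.7524199154567575
```

>>> {"api": "servo_tool", "payload": {"increments": [[20,2,0,0,0,0,0],[20,1,0,0,0,0,0],[20,0,0,0,0,0,0]]}}

```text
clock: 13.15
tool_pos: [0.5825, 0.0692, 0.0207]
ee_rot: [[0.994, -0.107, -0.013], [-0.107, -0.994, 0.0], [-0.013, 0.001, -1.0]]
force: [-20.7, 2.9, 15.6]
width: 0.0202
grip_force: 10.5
```

>>> {"api": "servo_tool", "payload": {"increments": [[20,-8,0,0,0,0,0],[20,-20,0,0,0,0,0],[20,-20,0,0,0,0,0],[45,-10,0,-20,0,0,0],[45,-30,0,-10,0,0,0],[45,-35,0,0,0,0,0],[45,0,0,0,0,0,0]]}}

```text
clock: 14.02
tool_pos: [0.4656, 0.0818, 0.0511]
ee_rot: [[0.994, -0.106, 0.001], [-0.106, -0.994, 0.0], [0.001, -0.0, -1.0]]
force: [-0.6, -0.2, 0.5]
width: 0.045
grip_force: 0.0
```

Run:
```python
from h import *
status(); goto([-201.5,3.1,1])
```

```text
t 14.025 tcpC mm [-198.8    3.1   51.1] ang 0.0 F [-0.6 -0.3  0.5] M [0.07 0.   0.04] w 45.0 g 0.0 q6 1.7980530770515766
rot [-0.  -0.1  0. ] then shift [-2.7 -0.  50.1]
```

>>> {"api": "servo_tool", "payload": {"increments": [[45,-2.7,0,20,0,0,0],[45,0,0,20,0,0,0],[45,0,0,10,0,0,0],[45,0,0,0,0,0,0],[15,0,0,0,0,0,0],[15,0,0,0,0,0,0],[15,0,0,0,0,0,0],[15,0,0,0,0,0,0]]}}

```text
clock: 15.02
tool_pos: [0.4646, 0.0819, 0.0016]
ee_rot: [[0.994, -0.106, 0.001], [-0.106, -0.994, -0.0], [0.001, -0.0, -1.0]]
force: [1.0, -0.9, 2.5]
width: 0.0219
grip_force: 20.0
```

>>> {"api": "servo_tool", "payload": {"increments": [[15,2.2,0,-7.6,0,0,0],[15,2.8,0,-7.4,0,0,0],[15,3.5,0,-7.1,0,0,0],[15,4.1,0,-6.8,0,0,0],[15,4.7,0,-6.4,0,0,0],[15,5.2,0,-5.9,0,0,0],[15,5.7,0,-5.5,0,0,0],[15,6.1,0,-4.9,0,0,0]]}}

```text
clock: 16.02
tool_pos: [0.4972, 0.0783, 0.0526]
ee_rot: [[0.994, -0.106, -0.002], [-0.106, -0.994, -0.0], [-0.002, 0.0, -1.0]]
force: [-3.1, 2.0, -3.9]
width: 0.0221
grip_force: 20.0
```

Run:
```python
from h import *
status()
```

```text
t 16.025 tcpC mm [-167.     3.    52.6] ang -0.0 F [-3.3  1.7 -3.9] M [ 0.29  0.73 -0.01] w 22.1 g 20.0001411116682 q6 1.7837882734325736
```

>>> {"api": "servo_tool", "payload": {"increments": [[15,6.6,0,-4.4,0,0,0],[15,6.9,0,-3.8,0,0,0],[15,7.2,0,-3.2,0,0,0],[15,7.5,0,-2.5,0,0,0],[15,7.7,0,-1.9,0,0,0],[15,7.8,0,-1.2,0,0,0],[15,7.9,0,-0.5,0,0,0],[15,0,0,0,0,0,0]]}}

```text
clock: 17.02
tool_pos: [0.5514, 0.0725, 0.0706]
ee_rot: [[0.994, -0.106, 0.003], [-0.106, -0.994, -0.0], [0.003, 0.0, -1.0]]
force: [0.2, -1.5, -0.3]
width: 0.0219
grip_force: 20.0
```

>>> {"api": "servo_tool", "payload": {"increments": [[15,4,0,0,0,0,0],[15,4,0,0.2,0,0,0],[15,3,0,0,0,0,0],[15,0,0,0,0,0,0]]}}

```text
clock: 17.52
tool_pos: [0.561, 0.0715, 0.0701]
ee_rot: [[0.994, -0.106, 0.001], [-0.106, -0.994, -0.0], [0.001, 0.0, -1.0]]
force: [-1.9, -2.5, 3.3]
width: 0.0217
grip_force: 20.0
```

Run:
```python
from h import *
status()
```

```text
t 17.525 tcpC mm [-102.9    3.    70.1] ang 0.0 F [-1.6 -2.7  3.3] M [-0.3   0.55 -0.02] w 21.7 g 19.9993348170608 q6 1.7604750973221013
```

>>> {"api": "servo_tool", "payload": {"increments": [[15,2,0,0,0,0,0],[15,2,0,0,0,0,0],[15,0,0,0,0,0,0]]}}

```text
clock: 17.9
tool_pos: [0.5612, 0.0714, 0.07]
ee_rot: [[0.994, -0.106, -0.006], [-0.106, -0.994, 0.0], [-0.006, 0.001, -1.0]]
force: [-12.0, -2.2, 12.3]
width: 0.0217
grip_force: 20.0
```

>>> {"api": "servo_tool", "payload": {"increments": [[15,2,0,0,0,0,0],[15,2,0,0,0,0,0],[15,0,0,0,0,0,0]]}}

```text
clock: 18.27
tool_pos: [0.5613, 0.0714, 0.0698]
ee_rot: [[0.994, -0.107, -0.014], [-0.107, -0.994, 0.0], [-0.014, 0.001, -1.0]]
force: [-23.4, -0.5, 20.6]
width: 0.0218
grip_force: 20.0
```

Run:
```python
from h import *
status()
```

```text
t 18.275 tcpC mm [-102.5    2.9   69.8] ang -0.0 F [-23.2  -3.   20.6] M [ 0.02  3.75 -0.1 ] w 21.8 g 19.99755415949039 q6 1.7579049548676378
```

>>> {"api": "servo_tool", "payload": {"increments": [[15,-6,0,0,0,0,0],[15,0,0,0,0,0,0],[50,0,0,0,0,0,0],[50,0,0,0,0,0,0],[50,0,0,-20,0,0,0],[50,0,0,-40,0,0,0],[50,0,0,-40,0,0,0],[50,0,0,-40,0,0,0]]}}

```text
clock: 19.27
tool_pos: [0.5628, 0.0717, 0.2109]
ee_rot: [[0.994, -0.106, 0.001], [-0.106, -0.994, 0.0], [0.001, -0.001, -1.0]]
force: [-0.0, 0.2, 0.8]
width: 0.0505
grip_force: 0.0
```

>>> {"api": "servo_tool", "payload": {"increments": [[50,0,0,0,0,0,-10],[50,0,0,0,0,0,-10],[50,0,0,0,0,0,-10],[50,0,0,0,0,0,-10],[50,0,0,0,0,0,-10],[50,0,0,0,0,0,-10],[50,0,0,0,0,0,-10],[50,0,0,0,0,0,-10]]}}

```text
clock: 20.27
tool_pos: [0.5629, 0.0717, 0.2097]
ee_rot: [[0.272, 0.962, 0.001], [0.962, -0.272, 0.0], [0.001, 0.001, -1.0]]
force: [0.6, 0.3, -0.9]
width: 0.05
grip_force: 0.0
```

>>> {"api": "servo_tool", "payload": {"increments": [[50,0,0,0,0,0,-10],[50,0,0,0,0,0,-10],[50,0,0,0,0,0,-10],[50,0,0,0,0,0,-10],[50,0,0,0,0,0,-10],[50,0,0,0,0,0,-10],[50,0,0,0,0,0,-2],[50,0,0,0,0,0,0]]}}

```text
clock: 21.28
tool_pos: [0.5625, 0.0716, 0.2097]
ee_rot: [[-0.717, 0.698, 0.0], [0.698, 0.717, 0.0], [-0.0, 0.0, -1.0]]
force: [-0.1, 0.3, -0.5]
width: 0.0498
grip_force: 0.0
```

Run:
```python
from h import *
status(); goto([0,2,200],142)
for n in('top','side'): snap(n,n+'5')
# wing angle and centre from both pictures, enlarged
b=cv2.imread('pics/side5.png')[130:250,225:345]; a=cv2.imread('pics/top5.png')[125:205,215:295]
cv2.imwrite('pics/v5.png',np.hstack([cv2.resize(a,(400,500),interpolation=2) if 0 else cv2.resize(a,(340,340),interpolation=2),cv2.resize(b,(340,340),interpolation=2)]))
```

```text
t 21.275 tcpC mm [-101.4    3.2  209.7] ang 141.9 F [-0.1  0.3 -0.5] M [ 0.02 -0.17 -0.04] w 49.8 g 0.0 q6 -0.7163006067309756
rot [ 0.   0.  -0.1] then shift [-80.6  61.4   9.7]
```

>>> {"api": "servo_tool", "payload": {"increments": [[50,-40,30,0,0,0,0],[50,-40.6,31.4,0,0,0,0],[50,0,0,15,0,0,0],[50,0,0,15,0,0,0],[50,0,0,15,0,0,0],[50,0,0,0,0,0,0]]}}

```text
clock: 22.12
tool_pos: [0.6604, 0.0596, 0.1626]
ee_rot: [[-0.718, 0.696, -0.004], [0.696, 0.718, -0.0], [0.003, -0.003, -1.0]]
force: [-1.1, -0.3, 0.8]
width: 0.05
grip_force: 0.0
```

>>> {"api": "servo_tool", "payload": {"increments": [[50,0,0,10,0,0,0],[50,0,0,10,0,0,0],[50,0,0,7,0,0,0],[50,0,0,0,0,0,0]]}}

```text
clock: 22.62
tool_pos: [0.6622, 0.0594, 0.1368]
ee_rot: [[-0.718, 0.696, -0.002], [0.696, 0.718, -0.0], [0.001, -0.001, -1.0]]
force: [-0.6, -0.9, 0.3]
width: 0.05
grip_force: 0.0
```

>>> {"api": "servo_tool", "payload": {"increments": [[5,0,0,0,0,0,0],[5,0,0,0,0,0,0],[5,0,0,0,0,0,0],[5,0,0,0,0,0,0],[5,0,0,0,0,0,0],[5,0,0,0,0,0,0]], "squeeze": 15}}

```text
clock: 23.38
tool_pos: [0.6634, 0.0598, 0.1381]
ee_rot: [[-0.718, 0.696, 0.001], [0.696, 0.718, 0.001], [-0.0, 0.001, -1.0]]
force: [2.5, 1.9, -0.9]
width: 0.01
grip_force: 15.0
```

Run:
```python
from h import *
status(); s=ctrl.state(); print('F tool',s['ee_rot'].T@s['force'],'cmd was 0,2'); snap('side','side6')
```

```text
t 23.375 tcpC mm [  0.2   2.3 138.1] ang 142.0 F [ 2.3  2.1 -0.9] M [ 0.31 -0.4  -0.03] w 10.0 g 14.951812223389425 q6 -0.7489632290145396
F tool [-0.4724804   3.05691763  0.88129093] cmd was 0,2
```

Wing gripped, 10.0 mm wide and well aligned. Turning clockwise.

>>> {"api": "servo_tool", "payload": {"increments": [[5,0,0.9,0,0,0,0],[5,0,0,0.1,0,0,5],[5,0,0,0.2,0,0,9],[5,0,0,0.2,0,0,9],[5,0,0,0.2,0,0,9],[5,0,0,0.2,0,0,9],[5,0,0,0.2,0,0,9],[5,0,0,0,0,0,0]], "squeeze": 40}}

```text
clock: 24.42
tool_pos: [0.6631, 0.0598, 0.1369]
ee_rot: [[0.07, 0.998, -0.001], [0.998, -0.07, -0.0], [-0.0, -0.001, -1.0]]
force: [0.3, -0.1, 1.7]
width: 0.0098
grip_force: 39.9
```

Run:
```python
from h import *
status(); s=ctrl.state(); print('F tool',s['ee_rot'].T@s['force'])
```

```text
t 24.425 tcpC mm [-1.000e-01  2.200e+00  1.369e+02] ang 92.1 F [ 0.3 -0.1  1.7] M [-0.01  0.06 -0.04] w 9.8 g 39.94952517666661 q6 0.12301618490803219
F tool [-0.12759812  0.29724964 -1.66847923]
```

>>> {"api": "servo_tool", "payload": {"increments": [[5,0,0,0.2,0,0,9],[5,0,0,0.2,0,0,9],[5,0,0,0.2,0,0,9],[5,0,0,0.2,0,0,9],[5,0,0,0.2,0,0,9],[5,0,0,0.2,0,0,9],[5,0,0,0.2,0,0,9],[5,0,0,0.2,0,0,9]]}}

```text
clock: 25.42
tool_pos: [0.6628, 0.0601, 0.1353]
ee_rot: [[0.971, 0.239, -0.001], [0.239, -0.971, -0.0], [-0.001, -0.0, -1.0]]
force: [-1.8, 1.5, 2.6]
width: 0.0096
grip_force: 40.0
```

>>> {"api": "servo_tool", "payload": {"increments": [[5,0,0,0.15,0,0,6],[5,0,0,0.15,0,0,6],[5,0,0,0,0,0,0]]}}

```text
clock: 25.8
tool_pos: [0.6628, 0.0602, 0.1352]
ee_rot: [[0.999, 0.037, -0.001], [0.037, -0.999, 0.0], [-0.001, -0.0, -1.0]]
force: [-4.0, 0.8, 5.2]
width: 0.0094
grip_force: 40.0
```

Run:
```python
from h import *
status(); s=ctrl.state(); print('F tool',s['ee_rot'].T@s['force'])
```

```text
t 25.8 tcpC mm [ -0.4   2.6 135.2] ang 8.2 F [-4.1  0.3  5.2] M [ 0.24  0.57 -0.07] w 9.4 g 39.96044014515064 q6 1.587189000813895
F tool [-4.02117012 -0.92534443 -5.16827106]
```

>>> {"api": "servo_tool", "payload": {"increments": [[5,0,0,0.1,0,0,3],[5,0,0,0.1,0,0,3],[5,0,0,0.1,0,0,3],[5,0,0,0,0,0,0]]}}

```text
clock: 26.3
tool_pos: [0.6629, 0.0602, 0.1352]
ee_rot: [[0.993, -0.119, -0.001], [-0.119, -0.993, -0.0], [-0.001, 0.0, -1.0]]
force: [-3.7, 2.0, 5.8]
width: 0.0096
grip_force: 40.2
```

Run:
```python
from h import *
status()
```

```text
t 26.3 tcpC mm [ -0.4   2.6 135.2] ang -0.7 F [-3.9  1.6  5.8] M [0.27 0.61 0.33] w 9.6 g 40.17110967852204 q6 1.7432042659771694
```

>>> {"api": "servo_tool", "payload": {"increments": [[5,0,0,0.1,0,0,3],[5,0,0,0,0,0,3],[5,0,0,0,0,0,0]]}}

```text
clock: 26.68
tool_pos: [0.6631, 0.0602, 0.1352]
ee_rot: [[0.975, -0.22, -0.001], [-0.22, -0.975, -0.001], [-0.0, 0.001, -1.0]]
force: [-4.1, 1.3, 5.7]
width: 0.011
grip_force: 43.8
```

Run:
```python
from h import *
status()
```

```text
t 26.675 tcpC mm [-1.000e-01  2.600e+00  1.352e+02] ang -6.6 F [-4.2  0.8  5.7] M [0.28 0.54 1.01] w 11.0 g 43.84332588262623 q6 1.8466169397161913
```

>>> {"api": "servo_tool", "payload": {"increments": [[5,0,0,0,0,0,-6.6],[5,0,0,-0.2,0,0,-9],[5,0,0,-0.2,0,0,-9],[5,0,0,-0.2,0,0,-9],[5,0,0,-0.2,0,0,-9],[5,0,0,-0.2,0,0,-9],[5,0,0,-0.2,0,0,-9],[5,0,0,-0.2,0,0,-9]]}}

```text
clock: 27.68
tool_pos: [0.6631, 0.06, 0.1363]
ee_rot: [[0.544, 0.839, -0.001], [0.839, -0.544, -0.0], [-0.0, -0.0, -1.0]]
force: [-2.8, 0.2, 4.9]
width: 0.0098
grip_force: 40.0
```

>>> {"api": "servo_tool", "payload": {"increments": [[5,0,0,-0.2,0,0,-9],[5,0,0,-0.2,0,0,-9],[5,0,0,-0.2,0,0,-9],[5,0,0,0,0,0,0],[5,0,0,0,0,0,0]]}}

```text
clock: 28.3
tool_pos: [0.6633, 0.06, 0.1368]
ee_rot: [[0.114, 0.993, -0.0], [0.993, -0.114, -0.0], [-0.0, -0.0, -1.0]]
force: [-3.0, 0.6, 5.6]
width: 0.01
grip_force: 40.0
```

Run:
```python
from h import *
status(); 
for n in('top','side'): snap(n,n+'7')
b=cv2.imread('pics/side7.png')[130:260,215:345]; a=cv2.imread('pics/top7.png')[110:210,205:305]
cv2.imwrite('pics/v7.png',np.hstack([cv2.resize(a,(390,390),interpolation=2),cv2.resize(b,(390,390),interpolation=2)]))
```

```text
t 28.3 tcpC mm [1.000e-01 2.400e+00 1.368e+02] ang 89.5 F [-3.1  0.3  5.6] M [0.12 0.42 0.02] w 10.0 g 39.97698693878192 q6 0.16754939134975197
```

View pics/v7.png

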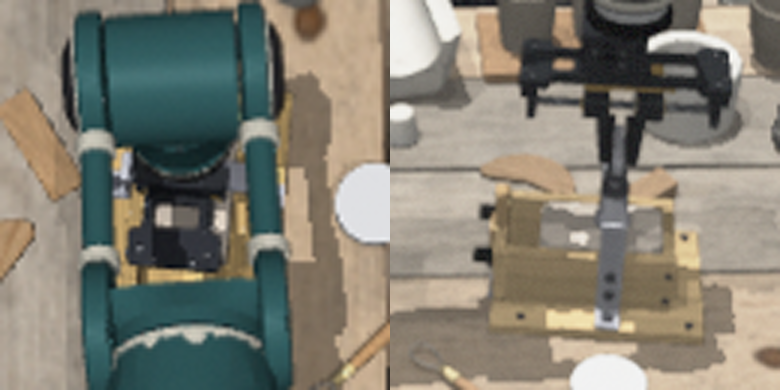

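The picture shows the front shut upright on the left of the clamp, the wing edge-on along the clamp's y at (620,140) between the fingers, and the bystanders in place. I'll firm up the grip and settle.

>>> {"api": "servo_tool", "payload": {"increments": [[5,0,0,0,0,0,-0.5],[5,0,0,0,0,0,0],[5,0,0,0,0,0,0],[5,0,0,0,0,0,0]], "squeeze": 50}}

```text
clock: 28.9
tool_pos: [0.6633, 0.06, 0.1369]
ee_rot: [[0.106, 0.994, -0.0], [0.994, -0.106, -0.0], [-0.0, -0.0, -1.0]]
force: [-3.4, 0.7, 5.2]
width: 0.0098
grip_force: 50.0
```

Run:
```python
from h import *
status(); print(ctrl.job_done())
```

```text
t 28.9 tcpC mm [1.000e-01 2.500e+00 1.369e+02] ang 90.0 F [-3.5  0.3  5.2] M [ 0.02  0.39 -0.04] w 9.8 g 49.99336257937102 q6 0.15903589172034469
the job is handed in; nothing more can be done
None
```

I handed the job in at 28.9 s: the mould is back against its stop, the front is shut, and the screw was seated at about 1 N m and backed off a quarter turn (90° by the tool angle), with the wing still gripped at 50 N.

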